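Slide the lamp mounting plate out over the edge of the bench riser

TASK

Two thin aluminium plates lie on the low black bench riser. Push the one with the big round hole flat along the riser, with the fingertips, until it sticks out about 30 mm past the riser's far edge (the long edge away from the robot) and lies square to that edge, ready for the fitter to take it by its front. Do not lift or tip it, and leave the plain plate, the lamps and everything else where they are.

Things in the scene. Friction and masses are not known exactly. Their poses are not given: they have to be found in the camera images.
- stand: the bench riser, fixed: a black board 240 mm deep (its x) by 440 mm wide (its y) and 12 mm thick on four steel feet, its flat top 60 mm above the work surface. Origin on the work surface under its centre; its x points roughly away from the robot, to the far edge
- stand_edge (a point): the middle of the riser's far long edge, at the top of the board (120 mm from the riser's centre along its x); axes parallel to the riser's: x points straight out over the edge, y runs along it
- lamp_plate: the plate to slide: loose flat aluminium plate 100 mm (its x) by 90 mm (its y) by 6 mm thick, about 0.1 kg, with a round 52 mm hole through its middle; slides with ordinary friction. Origin at the centre of its underside, its x points roughly to the riser's far edge, up to about 15 degrees askew at the start. It lies on the left or the right half of the riser
- plate_front (a point): the middle of the lamp plate's far short (90 mm) edge, on its upper face, 50 mm from the plate's centre along its x
- blank_plate: the plain plate, to be left alone: same outline and material (100 x 90 x 6 mm), loose, but without a hole; on the other half of the riser. Origin at the centre of its underside
- lamp_a: a white reflector LED spot lamp standing lens down, 50 mm across at the bottom, tapering to a 16 x 11 mm socket at the top, 49 mm tall (with its pins 55); origin at the centre of its underside; on the riser between the two plates, nearer the far edge
- lamp_b: a white reflector LED spot lamp standing lens down, 50 mm across at the bottom, tapering to a 16 x 11 mm socket at the top, 49 mm tall (with its pins 55); origin at the centre of its underside; on the riser between the two plates, nearer the robot
- lamp_c: a white reflector LED spot lamp standing lens down, 50 mm across at the bottom, tapering to a 16 x 11 mm socket at the top, 49 mm tall (with its pins 55); origin at the centre of its underside; on the bench to the right of the riser
- tape: a bare cardboard roll core lying flat on the bench right of the riser, 100 mm outside, 76 mm inside, 45 mm tall; origin at the centre of its underside
- cleaner: a closed white plastic bottle standing on the bench right of the riser, 60 mm across, 150 mm tall; origin at the centre of its underside
- driver: a screwdriver lying on the bench on the right; origin under its middle
- carton: an open cardboard carton of lamps in foam, fixed, 240 x 300 x 90 mm with flaps up to about 180 mm high, on the left of the bench; origin at the centre of its underside
There are look-alikes about, which are no part of the job. What is shaped like the lamp_plate but red or turquoise is not meant.

How it is judged:
On the way:
1. the holed plate's front passes over the riser's far edge (x of plate_front in the frame of stand_edge above 0.004 m), for 0.1 s.
At the end, for the whole second after the job is handed in: the holed plate lies flat and still on the riser, its front 22 to 38 mm past the far edge (measured at the middle of its front), square to that edge within 0.12 rad (7 degrees), wholly within the riser's width (centre within 180 mm of its middle) (x of plate_front in the frame of stand_edge between 0.022 and 0.038 m and angle between the x axis of lamp_plate and the x axis of stand, either way round below 0.12 rad and y of lamp_plate in the frame of stand between -0.18 and 0.18 m and angle between lamp_plate's own z axis and vertical below 0.04 rad and height (world z) of lamp_plate between 0.057 and 0.063 m and linear speed of lamp_plate below 0.01 m/s); the robot touches nothing.
It fails at once if the holed plate is lifted, tipped or falls (height (world z) of lamp_plate above 0.07 m or height (world z) of lamp_plate below 0.045 m or angle between lamp_plate's own z axis and vertical above 0.15 rad).
It fails at once if the plain plate is moved more than 10 mm (distance of blank_plate from where it was at the start of the episode above 0.01 m).
It fails at once if a lamp or another loose thing is moved more than 15 mm (distance of any of lamp_a, lamp_b, lamp_c, tape, cleaner, driver from where it was at the start of the episode above 0.015 m).
It also fails if it takes over 35 s, if anything falls off the work surface, if the arm or the gripper's body presses on something with over 40 N, if the wrist force passes 120 N, or if a joint passes its speed limit or range.

ROBOT

A 6-joint arm with a two-finger parallel gripper is mounted at the origin on the work surface. World frame = base frame: x ahead of the robot, y to its left, z up, the work surface at z = 0. Lengths are in m, angles in rad, forces in N, time in s.
With the tool pointing down it reaches from about 0.35 to 0.975 m from the base axis. Payload 4.9 kg.
Tool frame: the origin (TCP) lies on the mounting face of the last link; the fingertips stand 173 mm ahead of it and the grasp point (between the pads) lies 155 mm ahead of it; z points along the fingers, y is the direction in which the jaws open and shut (so a half turn about z gives the same grasp; the last joint's range is limited). The gripper opens to 85 mm and grips with 20 to 120 N. Pads are 22 mm wide; open, the fingers measure 114 mm over their backs; the gripper's body (76 mm by 85 mm) begins 54 mm behind the grasp point. The pads swing forward as they close: fully open they stand 13 mm farther back than shut.
Start: joints at [1.07, 0.053, 1.613, -0, 1.476, -0.119], TCP at [0.233, 0.58, 0.405] pointing down, gripper open.
Joint ranges: [-3.01, 3.01], [-1.01, 2.22], [0.06, 2.58], [-1.02, 4.17], [0.09, 2.62], [-3.14, 3.14]. Speed limits (rad/s): [2.57, 2.57, 3.14, 3.14, 3.14, 3.14].

INTERFACE

Orientations are given as a unit quaternion [w, x, y, z].
In Python, from plant import manip gives the robot as it stands.
- The arm moves only by the tool play_rows, never from a script. Its argument "increments" is a list of rows, each an object with "offset": the shift along the tool's x, y, z in mm, a list of three; "twist": the turn about the tool's z in rad; "grip": the opening, from 0 (shut) to 1 (fully open). In form: [{"offset": [dx, dy, dz], "twist": twist, "grip": grip}, ...]. A call has 1 to 5 rows; each row is the pose to reach, as a shift and turn from the pose commanded when the call began, along the tool's axes at that moment; what a row does not reach only later rows make up. A row lasts 1/12 s, in which the tool goes at most 41.7 mm and 7.16 degrees, less where a joint would pass 70% of its speed; a pose out of reach is approached as far as the arm can. A call with a gripper value outside its range is refused whole. The fingers move at their own pace and stop on an object; the grip force is fixed at half the most. Time passes only in rows, so rows that repeat a pose let the fingers close. It gives the time, the measured TCP pose, the force and the opening at its end, in the units of the state.
- manip.state(): the state, without advancing time (a new reading comes with each control period).
- manip.grab_frame(name): name is "scene" or "top"; returns the picture (384x512x3 uint8, blue, green, red); there is no depth.
- manip.get_calibration(name): a dict with "fx", "fy", "cx", "cy" (pixels), "k1" (the pictures are not rectified: a ray, as slopes to the right and down, at radius r is drawn at 1 + k1 r^2 times it, then the intrinsics apply), "T" (4x4, takes a point from camera to world coordinates). Camera axes: x right, y down, z forward; pixel columns grow to the right and rows downward; lengths in m; the calibration is good to about 2 mm. A picture is of the moment at which its call begins. get_calibration takes no time and is no camera call.
- manip.job_done(): hands the job in, once; it reports no verdict.
Trained networks look in the newest picture that a camera, given by its name, has taken for a name from the list of things; names that differ only in an ending like _2 or _b are one class to them, and where a whole thing is asked for, a point or a joint stands for the part that bears it (a point fixed in the world has none). Each returns a list of dicts, best first, with "p" (0 to 1); they miss things now and then, are a little off and sometimes report something else, mostly with a low value. They report only what shows in the picture. A call takes as long as a camera call. They do not tell look-alikes from the thing itself.
- manip.boxes_of(query, camera): "xyz" ([x, y, z] in m, in the coordinates of the camera as it stood for that picture, good to about 4 mm: the middle of the surface that is visible of it).
- manip.tip_of(query, camera): "xyz" ([x, y, z] in m, in the coordinates of the camera as it stood for that picture, good to about 4 mm: a listed point, or the origin of a listed thing).
The state is a dict: "time": time; "joint_pos": joint angles; "joint_vel": joint speeds; "joint_efforts": joint torques, N m; "tool_pos": TCP position; "tool_rot": TCP orientation; "contact_force": force on the tool from outside, world axes, zero at the start; "ft_torque": the same for the moment, N m; "gripper_width": opening from 0.0 (shut) to 1.0 (fully open).
Only numpy, scipy, OpenCV 4.12 (cv2) and the standard library are available. Lean on these libraries where they do the work, as an engineer would, in place of code of your own. Each camera call takes 0.05 s, during which the arm holds its last target. There are 200 camera calls.

## Working session

There is one attempt and no reset: what is moved stays moved. The work goes in short steps, Python scripts to look and compute and a tool call to move; the robot and the scene stay as the last step left them, time stands still between calls to the robot, and variables do not carry over. Pictures are saved under pics/ and viewed, about 8 in all and at most 12, crops included, and the job is handed in when it is done.

Besides the shell and the picture viewer there is one more tool, called after "Call:" as a command line: name --argument value ..., lists and objects as JSON in quotes. play_rows: Moves the arm, as the interface text tells. Its arguments: {"type":"object","properties":{"increments":{"type":"array"}},"required":["increments"]}

```bash
mkdir -p pics
cat > h.py <<'E'
from plant import manip
import numpy as np, cv2
def ray(cam,u,v):
    c=manip.get_calibration(cam); p=cv2.undistortPoints(np.array([[[u,v]]],float),np.eye(3),None) if 0 else None
    xd=np.array([(u-c['cx'])/c['fx'],(v-c['cy'])/c['fy']]); x=xd.copy()
    for _ in range(20): x=xd/(1+c['k1']*(x@x))
    T=np.array(c['T']); return T[:3,3],T[:3,:3]@np.array([x[0],x[1],1])
def px2w(cam,u,v,z):
    o,d=ray(cam,u,v); return o+d*(z-o[2])/d[2]
def w2px(cam,P):
    c=manip.get_calibration(cam); T=np.array(c['T']); q=T[:3,:3].T@(np.array(P)-T[:3,3]); s=q[:2]/q[2]
    s=s*(1+c['k1']*(s@s)); return np.array([c['fx']*s[0]+c['cx'],c['fy']*s[1]+c['cy']])
def c2w(cam,p):
    T=np.array(manip.get_calibration(cam)['T']); return T[:3,:3]@np.array(p)+T[:3,3]
E
python3 - <<'E'
from h import *
for n in ("top","scene"):
    im=manip.grab_frame(n); cv2.imwrite(f"pics/{n}0.png",im)
a=cv2.imread("pics/top0.png"); cv2.imwrite("pics/top0b.png",cv2.resize(a,(800,600),interpolation=cv2.INTER_CUBIC))
for q in ("lamp_plate","plate_front","stand_edge","blank_plate","stand","lamp_a"):
    for r in manip.tip_of(q,"top"):
        w=c2w("top",r["xyz"]); print(q,round(r["p"],2),w.round(3),w2px("top",w).round(0))
s=manip.state();print(s)
E
```

```text
lamp_plate 0.96 [0.304 0.212 0.002] [200. 255.]
lamp_plate 0.88 [0.255 0.483 0.002] [115. 273.]
lamp_plate 0.73 [0.566 0.19  0.062] [204. 171.]
lamp_plate 0.33 [ 0.553 -0.076  0.059] [288. 173.]
plate_front 0.92 [0.609 0.181 0.065] [207. 157.]
plate_front 0.81 [0.258 0.232 0.002] [194. 270.]
plate_front 0.68 [ 0.499 -0.391 -0.004] [384. 191.]
plate_front 0.63 [0.223 0.524 0.007] [101. 284.]
stand_edge 0.84 [0.655 0.051 0.062] [248. 143.]
blank_plate 0.97 [ 0.554 -0.075  0.058] [288. 173.]
stand 0.93 [0.534 0.052 0.   ] [249. 183.]
lamp_a 0.55 [0.491 0.053 0.063] [248. 194.]
lamp_a 0.51 [0.599 0.047 0.061] [249. 160.]
lamp_a 0.48 [ 0.499 -0.393 -0.   ] [385. 191.]
{'time': 0.4, 'joint_pos': array([ 1.06999096e+00,  5.27937493e-02,  1.61306432e+00,  1.19353788e-05,
        1.47597984e+00, -1.18985465e-01]), 'joint_vel': array([ 5.09791254e-04, -1.01521679e-03, -1.41813160e-03, -5.96300151e-05,
       -1.23095291e-03,  3.66248571e-04]), 'joint_efforts': array([-2.78958141e-04, -3.93051624e+01, -3.69810712e+01, -1.53890323e-04,
        2.47833843e-03,  1.87751255e-05]), 'tool_pos': array([0.23285089, 0.57995943, 0.40454712]), 'tool_rot': array([-4.30546258e-05,  1.89752945e-01,  9.81831862e-01, -1.14975849e-04]), 'contact_force': array([ 0.30782204, -0.10254761,  0.1185832 ]), 'ft_torque': array([ 0.02934784,  0.01776812, -0.05173546]), 'gripper_width': 0.9974041534081708}
```

View pics/top0b.png

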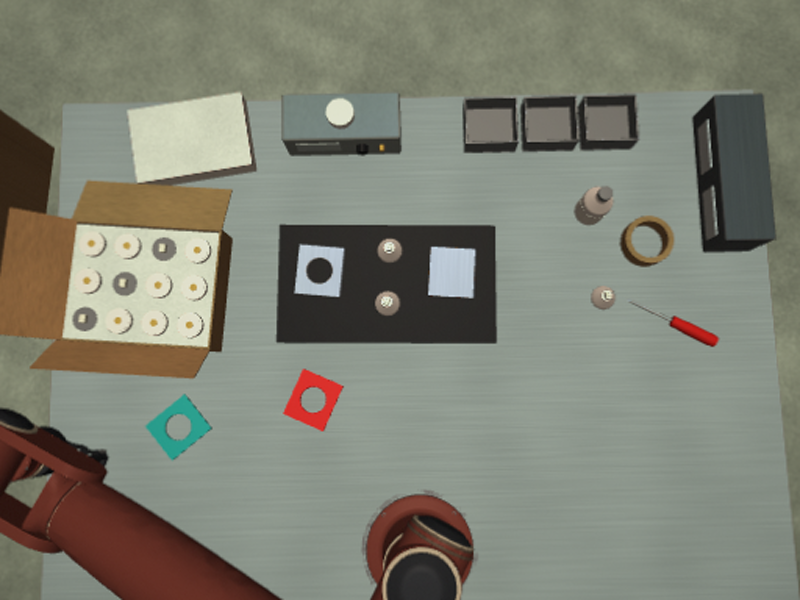

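View pics/scene0.png

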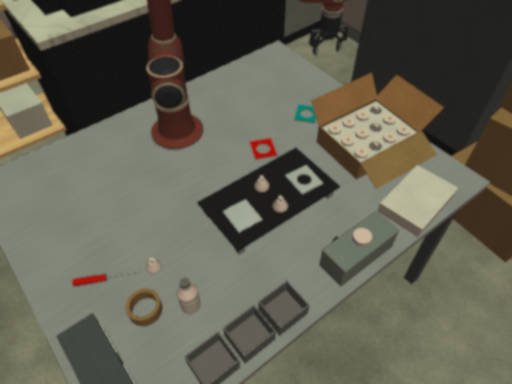

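The top view (800x600) has three holed plates: aluminium on the riser at (320,270), red on the bench at (313,400) and turquoise on the bench at (179,427). The aluminium one fits, because it lies on the riser and isn't coloured. The plain plate is at (452,272) and the lamps are at (389,250) and (387,302). I'll measure the corners and confirm with one crop.

```bash
cat >> h.py <<'E'
def quad(mask,cam,z):
    cs=max(cv2.findContours(mask,cv2.RETR_EXTERNAL,cv2.CHAIN_APPROX_NONE)[0],key=cv2.contourArea)
    W=np.array([px2w(cam,*p[0],z)[:2] for p in cs],np.float32)
    r=cv2.minAreaRect(W); return r,cv2.boxPoints(r),cs
def axis(b):  # angle of rect edge nearest world x, length along it / across
    e=[b[1]-b[0],b[2]-b[1]]; a=[(np.arctan2(v[1],v[0])+np.pi/2)%np.pi-np.pi/2 for v in e]
    i=int(np.argmin(np.abs(a))); return a[i],np.linalg.norm(e[i]),np.linalg.norm(e[1-i])
def measure(im):
    g=cv2.cvtColor(im,cv2.COLOR_BGR2GRAY); out={}
    roi=np.zeros_like(g); roi[138:228,170:325]=1
    dark=((g<70)*roi*255).astype(np.uint8); dark=cv2.morphologyEx(dark,cv2.MORPH_CLOSE,np.ones((3,3)))
    r,b,_=quad(dark,"top",0.06); out['stand']=(np.array(r[0]),*axis(b))
    pl=np.zeros_like(g); pl[135:205,182:228]=255; pl=((g>130)*(pl>0)*255).astype(np.uint8)
    r,b,_=quad(pl,"top",0.066); out['plate']=(np.array(r[0]),*axis(b))
    return out
E
python3 - <<'E'
from h import *
im=cv2.imread("pics/top0.png"); m=measure(im)
for k,v in m.items(): print(k,[np.round(x,4) for x in v])
cv2.imwrite("pics/crop0.png",cv2.resize(im[130:230,165:330],None,fx=4.8,fy=4.8,interpolation=cv2.INTER_CUBIC))
for r in manip.tip_of("stand_edge","scene")+manip.tip_of("plate_front","scene")+manip.tip_of("lamp_plate","scene"): print(round(r["p"],2),c2w("scene",r["xyz"]).round(3))
E
```

```text
stand [array([0.5313, 0.0545]), np.float32(-0.024), np.float32(0.2395), np.float32(0.438)]
plate [array([0.5605, 0.1898]), np.float32(-0.1093), np.float32(0.0996), np.float32(0.0897)]
0.95 [0.653 0.053 0.062]
0.36 [0.53  0.049 0.004]
0.7 [0.605 0.18  0.068]
0.56 [0.22  0.523 0.004]
0.53 [0.254 0.23  0.007]
0.79 [0.559 0.189 0.064]
0.65 [0.252 0.487 0.003]
0.62 [0.305 0.21  0.001]
```

View pics/crop0.png

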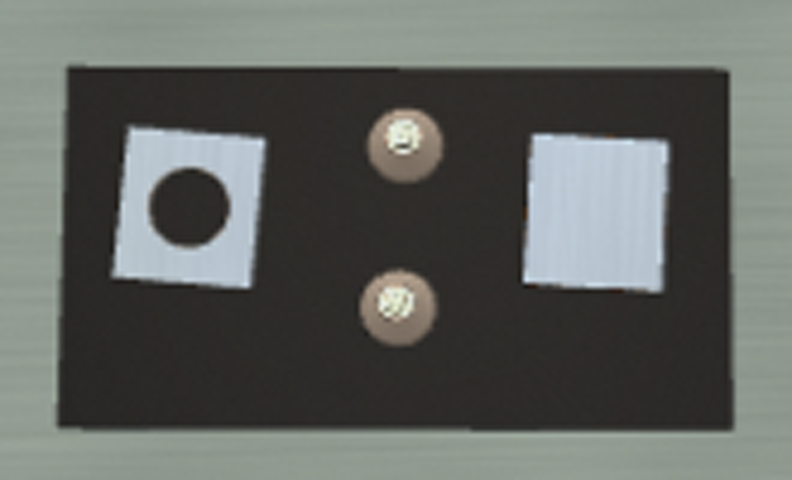

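The crop confirms the target: the holed aluminium plate at crop (190,207), with the plain one at (596,213). Next I'll refine the riser's far edge line and work out the approach.

```bash
cat >> h.py <<'E'
def rows_edge(im,z,cols,r0,r1,thr=None,sign=-1):
    """subpixel strongest row edge per column; sign -1: bright above dark"""
    g=cv2.cvtColor(im,cv2.COLOR_BGR2GRAY).astype(float); W=[]
    for u in cols:
        d=np.diff(g[r0:r1,u])*sign; i=int(np.argmax(d)); s=slice(max(i-1,0),i+2); w=np.clip(d[s],0,None)
        v=r0+0.5+(np.arange(len(d))[s]*w).sum()/w.sum(); W.append(px2w("top",u,v,z)[:2])
    W=np.array(W); k=np.polyfit(W[:,1],W[:,0],1)
    for _ in range(3):
        e=np.abs(W[:,0]-np.polyval(k,W[:,1])); m=e<0.002; k=np.polyfit(W[m,1],W[m,0],1)
    return k,m.sum()
E
python3 - <<'E'
from h import *
im=cv2.imread("pics/top0.png")
far,n=rows_edge(im,.06,range(184,312),138,150); print("far edge: slope,x0",far.round(4),n,"x at y=.054,.19:",np.polyval(far,[.054,.19]).round(4))
pf,n=rows_edge(im,.066,range(194,218),150,165,sign=1); print("plate front",pf.round(4),n, np.polyval(pf,.185).round(4))
pr,n=rows_edge(im,.066,range(191,215),182,195,sign=-1); print("plate rear",pr.round(4),n,np.polyval(pr,.195).round(4))
s=manip.state()
from scipy.spatial.transform import Rotation as R
M=R.from_quat(s['tool_rot'],scalar_first=True).as_matrix()
phi=-np.arctan(far[0]); print("stand yaw",phi.round(4))
tgt=np.array([0.465,0.195,0.27]); print("offset mm",(M.T@(tgt-s['tool_pos'])*1000).round(0),"tool y ang",np.arctan2(M[1,1],M[0,1]), "twist",-(np.pi/2+phi-np.arctan2(M[1,1],M[0,1])))
E
```

```text
far edge: slope,x0 [0.0267 0.6509] 128 x at y=.054,.19: [0.6524 0.656 ]
plate front [0.1099 0.5901] 24 0.6104
plate rear [0.1093 0.4892] 24 0.5105
stand yaw -0.0267
offset mm [-359. -271.  135.] tool y ang 1.1890346329357229 twist -0.3550307944919944
```

Call:
play_rows --increments '[{"offset": [-40, -30, 0], "twist": -0.07, "grip": 0.55}, {"offset": [-72, -54, 0], "twist": -0.14, "grip": 0.55}, {"offset": [-104, -78, 0], "twist": -0.21, "grip": 0.55}, {"offset": [-136, -102, 0], "twist": -0.28, "grip": 0.55}, {"offset": [-168, -126, 0], "twist": -0.355, "grip": 0.55}]'

```text
time: 0.97
tool_pos: [0.3414, 0.4003, 0.4049]
tool_rot: [0.0, 0.011, 1.0, 0.0]
contact_force: [0.7, -0.3, 0.1]
gripper_width: 0.55
```

Call:
play_rows --increments '[{"offset": [-22, -34, 0], "twist": 0, "grip": 0.55}, {"offset": [-44, -68, 0], "twist": 0, "grip": 0.55}, {"offset": [-66, -102, 0], "twist": 0, "grip": 0.55}, {"offset": [-88, -136, 0], "twist": 0, "grip": 0.55}, {"offset": [-110, -170, 0], "twist": 0, "grip": 0.55}]'

```text
time: 1.38
tool_pos: [0.4469, 0.2271, 0.4051]
tool_rot: [0.0, 0.013, 1.0, 0.0]
contact_force: [0.1, 1.1, 0.2]
gripper_width: 0.552
```

Call:
play_rows --increments '[{"offset": [-15, -25, 20], "twist": 0, "grip": 0.55}, {"offset": [-18, -29, 55], "twist": 0, "grip": 0.55}, {"offset": [-18, -29, 90], "twist": 0, "grip": 0.55}, {"offset": [-18, -29, 125], "twist": 0, "grip": 0.55}, {"offset": [-18, -29, 125], "twist": 0, "grip": 0.55}]'

```text
time: 1.8
tool_pos: [0.4607, 0.1983, 0.272]
tool_rot: [-0.007, 0.014, 1.0, -0.002]
contact_force: [-1.5, -0.6, -2.5]
gripper_width: 0.55
```

Call:
play_rows --increments '[{"offset": [0, 0, 15], "twist": 0, "grip": 0.55}, {"offset": [0, 0, 22], "twist": 0, "grip": 0.55}, {"offset": [0, 0, 22], "twist": 0, "grip": 0.55}, {"offset": [0, 0, 22], "twist": 0, "grip": 0.55}]'

```text
time: 2.13
tool_pos: [0.4639, 0.1998, 0.259]
tool_rot: [0.001, 0.013, 1.0, 0.0]
contact_force: [0.4, -0.8, 0.4]
gripper_width: 0.551
```

Run:
```python
from h import *
im=manip.grab_frame("scene"); cv2.imwrite("pics/s1.png",cv2.resize(im[100:260,180:370],None,fx=3.7,fy=3.7,interpolation=cv2.INTER_CUBIC))
s=manip.state(); print(s['tool_pos'],s['tool_rot'],s['contact_force'])
```

```text
[0.46412084 0.19985803 0.25946787] [1.14029295e-03 1.32091342e-02 9.99912058e-01 3.07197559e-04] [-0.53877516  0.17861358  0.90707599]
```

View pics/s1.png

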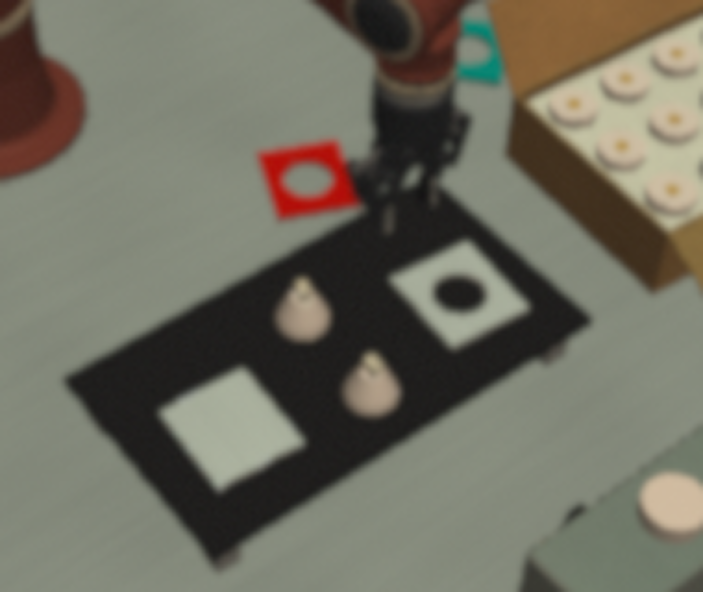

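The fingers hover behind the plate with clear space around them. I'll descend carefully to find the riser's top.

Call:
play_rows --increments '[{"offset": [0, -6, 12], "twist": 0.005, "grip": 0.55}, {"offset": [0, -6, 24], "twist": 0.005, "grip": 0.55}, {"offset": [0, -6, 24], "twist": 0.005, "grip": 0.55}, {"offset": [0, -6, 24], "twist": 0.005, "grip": 0.55}]'

```text
time: 2.52
tool_pos: [0.4629, 0.1932, 0.2324]
tool_rot: [-0.001, 0.016, 1.0, -0.0]
contact_force: [-0.1, 0.2, 0.4]
gripper_width: 0.549
```

Call:
play_rows --increments '[{"offset": [0, 0, 1], "twist": 0, "grip": 0.55}, {"offset": [0, 0, 2], "twist": 0, "grip": 0.55}, {"offset": [0, 0, 2], "twist": 0, "grip": 0.55}]'

```text
time: 2.77
tool_pos: [0.4635, 0.1936, 0.2317]
tool_rot: [0.0, 0.016, 1.0, 0.0]
contact_force: [-0.3, -0.5, -0.6]
gripper_width: 0.551
```

Call:
play_rows --increments '[{"offset": [0, 0, 1], "twist": 0, "grip": 0.55}, {"offset": [0, 0, 2], "twist": 0, "grip": 0.55}, {"offset": [0, 0, 2], "twist": 0, "grip": 0.55}]'

```text
time: 3.02
tool_pos: [0.4637, 0.1937, 0.2309]
tool_rot: [0.0, 0.016, 1.0, -0.0]
contact_force: [-4.1, -1.0, 6.0]
gripper_width: 0.552
```

Light touch on the riser at TCP z of about 0.231. I'll raise about 3 mm so the tips bear on the plate's 6 mm edge, then approach and push.

Call:
play_rows --increments '[{"offset": [0, 0, -3.5], "twist": -0.005, "grip": 0.55}, {"offset": [-7, 0, -3.5], "twist": -0.005, "grip": 0.55}, {"offset": [-14, 0, -3.5], "twist": -0.005, "grip": 0.55}, {"offset": [-20, 0, -3.5], "twist": -0.005, "grip": 0.55}, {"offset": [-20, 0, -3.5], "twist": -0.005, "grip": 0.55}]'

```text
time: 3.43
tool_pos: [0.4848, 0.1928, 0.2334]
tool_rot: [0.001, 0.014, 1.0, 0.0]
contact_force: [0.1, 0.3, -0.4]
gripper_width: 0.553
```

Call:
play_rows --increments '[{"offset": [-4, 0, 0], "twist": 0, "grip": 0.55}, {"offset": [-8, 0, 0], "twist": 0, "grip": 0.55}, {"offset": [-12, 0, 0], "twist": 0, "grip": 0.55}, {"offset": [-16, 0, 0], "twist": 0, "grip": 0.55}, {"offset": [-20, 0, 0], "twist": 0, "grip": 0.55}]'

```text
time: 3.85
tool_pos: [0.5037, 0.1923, 0.233]
tool_rot: [-0.0, 0.013, 1.0, -0.0]
contact_force: [-0.4, -0.9, 0.2]
gripper_width: 0.549
```

Call:
play_rows --increments '[{"offset": [-4, 0, 0], "twist": 0, "grip": 0.55}, {"offset": [-8, 0, 0], "twist": 0, "grip": 0.55}, {"offset": [-12, 0, 0], "twist": 0, "grip": 0.55}, {"offset": [-16, 0, 0], "twist": 0, "grip": 0.55}, {"offset": [-20, 0, 0], "twist": 0, "grip": 0.55}]'

```text
time: 4.27
tool_pos: [0.5238, 0.1918, 0.2332]
tool_rot: [-0.0, 0.013, 1.0, -0.0]
contact_force: [-0.2, 0.7, -0.1]
gripper_width: 0.551
```

Run:
```python
from h import *
im=manip.grab_frame("scene"); cv2.imwrite("pics/s2.png",cv2.resize(im[130:260,200:360],None,fx=4.5,fy=4.5,interpolation=cv2.INTER_CUBIC))
s=manip.state(); print(s['tool_pos'],s['tool_rot'],s['contact_force'])
```

```text
[0.52434057 0.19175075 0.23339532] [4.52640776e-04 1.34903635e-02 9.99908898e-01 4.31470013e-05] [ 0.14416431 -0.84559046  0.34184034]
```

View pics/s2.png

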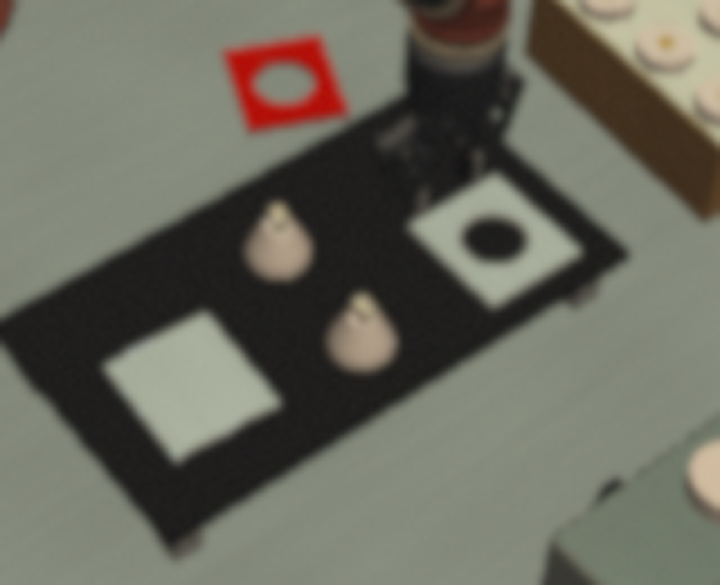

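The plate (crop (495,240)) is sliding flat, is now nearly square to the edge, and both fingers are behind it. I'll continue and stop short of the goal to measure.

Call:
play_rows --increments '[{"offset": [-4, 0, 0], "twist": 0, "grip": 0.55}, {"offset": [-8, 0, 0], "twist": 0, "grip": 0.55}, {"offset": [-12, 0, 0], "twist": 0, "grip": 0.55}, {"offset": [-16, 0, 0], "twist": 0, "grip": 0.55}, {"offset": [-20, 0, 0], "twist": 0, "grip": 0.55}]'

```text
time: 4.73
tool_pos: [0.5438, 0.1913, 0.2332]
tool_rot: [0.0, 0.013, 1.0, -0.0]
contact_force: [-1.2, -0.4, -0.7]
gripper_width: 0.551
```

Call:
play_rows --increments '[{"offset": [-4, 0, 0], "twist": 0, "grip": 0.55}, {"offset": [-8, 0, 0], "twist": 0, "grip": 0.55}, {"offset": [-12, 0, 0], "twist": 0, "grip": 0.55}, {"offset": [-15, 0, 0], "twist": 0, "grip": 0.55}, {"offset": [-17, 0, 0], "twist": 0, "grip": 0.55}]'

```text
time: 5.15
tool_pos: [0.5608, 0.1908, 0.2332]
tool_rot: [0.0, 0.013, 1.0, 0.0]
contact_force: [-0.3, 0.1, -0.6]
gripper_width: 0.546
```

Run:
```python
from h import *
im=manip.grab_frame("top"); cv2.imwrite("pics/t2.png",cv2.resize(im[115:230,165:330],None,fx=4.8,fy=4.8,interpolation=cv2.INTER_CUBIC))
cv2.imwrite("pics/t2raw.png",im)
far,n=rows_edge(im,.06,range(228,312),138,150); print("far",far.round(4),n)
s=manip.state(); print(s['tool_pos'],s['tool_rot'],s['contact_force'])
for q in ("plate_front","lamp_plate"):
  for r in manip.tip_of(q,"top"): print(q,round(r["p"],2),c2w("top",r["xyz"]).round(3))
```

```text
far [0.0267 0.6509] 84
[0.56095549 0.19078405 0.23327067] [2.49677410e-04 1.34564184e-02 9.99909427e-01 4.61415047e-06] [-0.06636828  0.55784462 -0.39232681]
plate_front 0.84 [0.225 0.524 0.008]
plate_front 0.38 [0.673 0.19  0.069]
lamp_plate 0.65 [0.252 0.483 0.001]
lamp_plate 0.62 [0.628 0.191 0.058]
lamp_plate 0.23 [ 0.499 -0.395 -0.002]
```

View pics/t2.png

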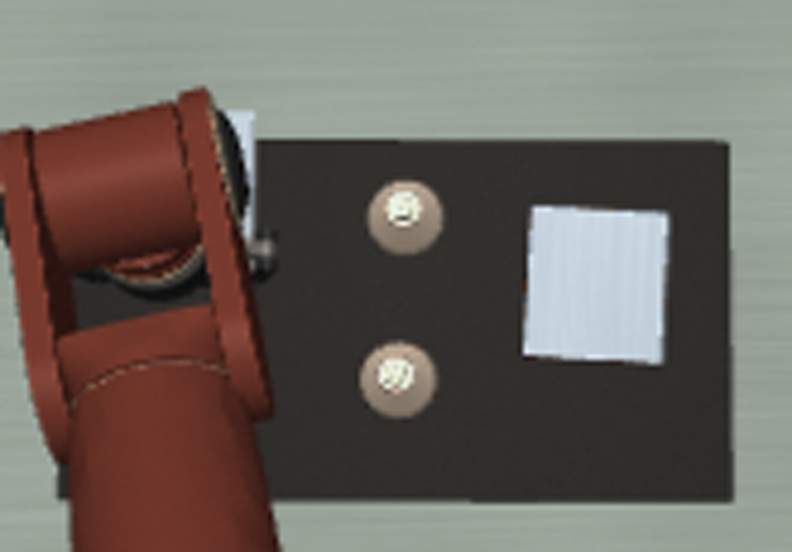

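The arm hides most of the plate. Its front-right corner shows at crop (240-255,111), just past the edge at row 141. I'll measure that strip in the top and scene pictures.

Run:
```python
from h import *
im=cv2.imread("pics/t2raw.png"); far=[.0267,.6509]
g=cv2.cvtColor(im,cv2.COLOR_BGR2GRAY)
print(g[132:146,212:220])
pf,n=rows_edge(im,.066,range(214,217),133,142,sign=1); print(pf,n)
for u in (214,215,216):
    k,_=rows_edge(im,.066,[u,u],133,142,sign=1); y=px2w("top",u,138,.066)[1]; print(u,y.round(4),"front past edge mm",((np.polyval(k,y)-np.polyval(far,y))*1000).round(1))
sc=manip.grab_frame("scene"); cv2.imwrite("pics/s3raw.png",sc)
cv2.imwrite("pics/s3.png",cv2.resize(sc[150:220,260:350],None,fx=8,fy=8,interpolation=cv2.INTER_CUBIC))
for r in manip.tip_of("plate_front","scene")+manip.tip_of("stand_edge","scene"): print(round(r["p"],2),c2w("scene",r["xyz"]).round(3))
```

```text
[[155 155 155 156 156 157 157 156]
 [156 156 157 157 158 157 157 157]
 [159 159 160 159 160 160 160 160]
 [158 159 159 159 160 161 162 161]
 [160 161 161 162 161 163 163 162]
 [163 164 164 165 164 164 162 162]
 [186 196 196 196 195 196 166 159]
 [139 200 210 209 209 207 169 162]
 [ 25 190 209 208 209 179 163 162]
 [ 29 105 200 208 208 179 163 162]
 [ 29  25 184 206 208 178 162 159]
 [ 30  27 103 198 206 179 157 155]
 [ 32  28  59 195 207 178  80  47]
 [ 33  29  20 191 205 177  79  48]]
[0.02560453 0.66840553] 3
214 0.157 front past edge mm 17.3
215 0.1538 front past edge mm 17.4
216 0.1506 front past edge mm 17.3
0.94 [0.67  0.187 0.063]
0.9 [0.255 0.231 0.009]
0.61 [0.221 0.525 0.002]
0.73 [0.651 0.052 0.063]h.py:36: RankWarning: Polyfit may be poorly conditioned
  W=np.array(W); k=np.polyfit(W[:,1],W[:,0],1)
h.py:38: RankWarning: Polyfit may be poorly conditioned
  e=np.abs(W[:,0]-np.polyval(k,W[:,1])); m=e<0.002; k=np.polyfit(W[m,1],W[m,0],1)
h.py:38: RankWarning: Polyfit may be poorly conditioned
  e=np.abs(W[:,0]-np.polyval(k,W[:,1])); m=e<0.002; k=np.polyfit(W[m,1],W[m,0],1)
h.
[... 469 characters left out ...]
])); m=e<0.002; k=np.polyfit(W[m,1],W[m,0],1)
h.py:38: RankWarning: Polyfit may be poorly conditioned
  e=np.abs(W[:,0]-np.polyval(k,W[:,1])); m=e<0.002; k=np.polyfit(W[m,1],W[m,0],1)
h.py:36: RankWarning: Polyfit may be poorly conditioned
  W=np.array(W); k=np.polyfit(W[:,1],W[:,0],1)
h.py:38: RankWarning: Polyfit may be poorly conditioned
  e=np.abs(W[:,0]-np.polyval(k,W[:,1])); m=e<0.002; k=np.polyfit(W[m,1],W[m,0],1)
h.py:38: RankWarning: Polyfit may be poorly conditioned
  e=np.abs(W[:,0]-np.polyval(k,W[:,1])); m=e<0.002; k=np.polyfit(W[m,1],W[m,0],1)
h.py:38: RankWarning: Polyfit may be poorly conditioned
  e=np.abs(W[:,0]-np.polyval(k,W[:,1])); m=e<0.002; k=np.polyfit(W[m,1],W[m,0],1)
```

View pics/s3.png

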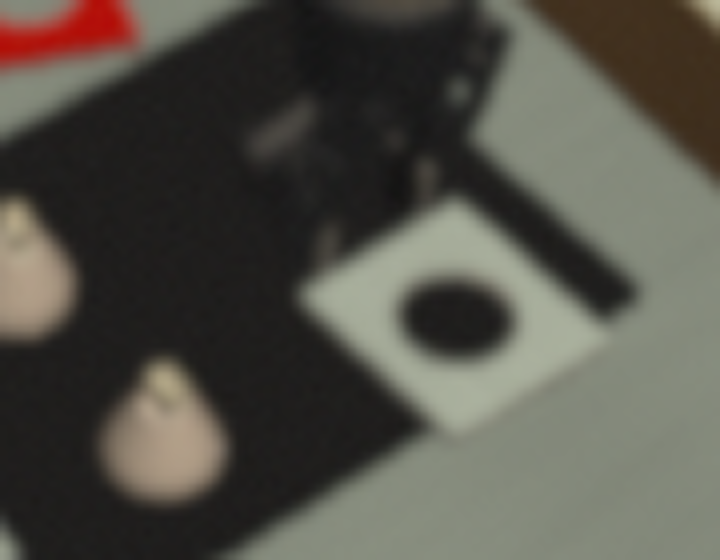

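The scene view shows the plate square to the edge and past it. The top view measures 17 mm of overhang, so I push 12.5 mm more, then back off and lift.

Call:
play_rows --increments '[{"offset": [-4, 0, 0], "twist": 0, "grip": 0.55}, {"offset": [-8, 0, 0], "twist": 0, "grip": 0.55}, {"offset": [-11, 0, 0], "twist": 0, "grip": 0.55}, {"offset": [-12.5, 0, 0], "twist": 0, "grip": 0.55}, {"offset": [-12.5, 0, 0], "twist": 0, "grip": 0.55}]'

```text
time: 5.87
tool_pos: [0.5734, 0.1904, 0.2333]
tool_rot: [0.0, 0.014, 1.0, 0.0]
contact_force: [1.5, 0.2, 0.1]
gripper_width: 0.554
```

Call:
play_rows --increments '[{"offset": [5, 0, 0], "twist": 0, "grip": 0.55}, {"offset": [15, 0, 0], "twist": 0, "grip": 0.55}, {"offset": [30, 0, 0], "twist": 0, "grip": 0.55}, {"offset": [35, 0, -20], "twist": 0, "grip": 0.55}, {"offset": [35, 0, -50], "twist": 0, "grip": 0.55}]'

```text
time: 6.28
tool_pos: [0.5342, 0.1912, 0.279]
tool_rot: [-0.005, 0.013, 1.0, -0.001]
contact_force: [0.3, 0.1, 0.2]
gripper_width: 0.546
```

Call:
play_rows --increments '[{"offset": [10, 0, -35], "twist": 0, "grip": 0.55}, {"offset": [30, 10, -70], "twist": 0, "grip": 0.55}, {"offset": [60, 20, -100], "twist": 0, "grip": 0.55}, {"offset": [90, 40, -110], "twist": 0, "grip": 0.55}, {"offset": [110, 70, -110], "twist": 0, "grip": 0.55}]'

```text
time: 6.7
tool_pos: [0.4279, 0.2641, 0.3979]
tool_rot: [0.003, 0.014, 1.0, 0.001]
contact_force: [0.6, 0.2, -0.5]
gripper_width: 0.543
```

Call:
play_rows --increments '[{"offset": [10, 35, 0], "twist": 0, "grip": 0.55}, {"offset": [20, 70, 0], "twist": 0, "grip": 0.55}, {"offset": [30, 105, 0], "twist": 0, "grip": 0.55}, {"offset": [40, 140, 0], "twist": 0, "grip": 0.55}, {"offset": [40, 140, 0], "twist": 0, "grip": 0.55}]'

```text
time: 7.12
tool_pos: [0.3907, 0.4092, 0.393]
tool_rot: [-0.001, 0.011, 1.0, 0.001]
contact_force: [-0.2, -0.7, 0.7]
gripper_width: 0.551
```

```bash
python3 -W ignore - <<'E'
from h import *
im=manip.grab_frame("top"); cv2.imwrite("pics/t4raw.png",im)
cv2.imwrite("pics/t4.png",cv2.resize(im[115:230,165:330],None,fx=4.8,fy=4.8,interpolation=cv2.INTER_CUBIC))
far,n=rows_edge(im,.06,range(225,312),138,150); print("far",far.round(4),n)
pf,n=rows_edge(im,.066,range(193,216),128,141,sign=1); print("front",pf.round(4),n)
y=.187; print("past mm",((np.polyval(pf,y)-np.polyval(far,y))*1000).round(1),"rel yaw",(pf[0]-far[0]).round(4))
m=measure(im)
for k,v in m.items(): print(k,[np.round(x,4) for x in v])
for r in manip.tip_of("plate_front","top"): print(round(r["p"],2),c2w("top",r["xyz"]).round(3))
s=manip.state(); print(s['time'],s['tool_pos'],s['contact_force'])
E
```

```text
far [0.0269 0.6509] 87
front [0.0227 0.6822] 23
past mm 30.5 rel yaw -0.0043
stand [array([0.5314, 0.0543]), np.float32(-0.0275), np.float32(0.2392), np.float32(0.438)]
plate [array([0.6351, 0.188 ]), np.float32(-0.0231), np.float32(0.0938), np.float32(0.1432)]
0.92 [0.686 0.187 0.067]
0.65 [0.254 0.23  0.002]
0.35 [0.64  0.19  0.061]
7.2167 [0.39223452 0.4060903  0.39274516] [-0.33146159 -0.75510374  0.25566932]
```

View pics/t4.png

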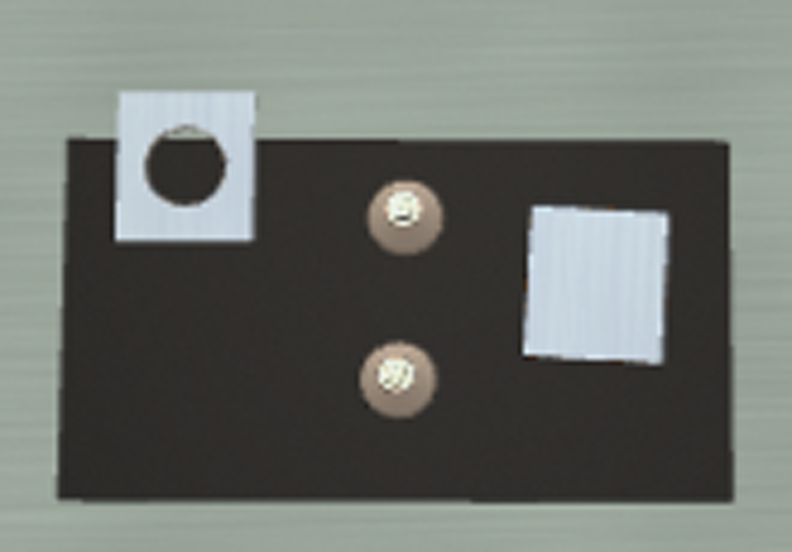

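The view shows the holed plate square at crop (185,165), overhanging by 30.5 mm. The plain plate (596,285) and the lamps (405,217) and (398,380) are where they were. The arm is clear, so I'm handing in.

```bash
python3 -c "
from plant import manip
print(manip.job_done())"
```

```text
the job is handed in; nothing more can be done
None
```

I pushed the holed aluminium plate flat along the riser from behind with both fingertips, in two stages. I then backed off, lifted clear and handed the job in at about 7.2 s of the 35 s allowed. The hand-in reports no verdict.

Last checks, from the top view with the arm away:
- **Overhang:** the plate's front is 30.5 mm past the far edge, within the 22–38 mm window.
- **Squareness:** it is within about 0.004 rad of the edge; the limit is 0.12.
- **Position across the riser:** its centre is about 134 mm from the riser's middle, inside the 180 mm limit.
- **Other things:** the plain plate and the two riser lamps look unmoved in the last picture. I did not check lamp_c, the tape, the cleaner or the driver at the end, but the arm never went near them.
- **Forces:** wrist force stayed near zero apart from a deliberate 6–7 N touch to find the riser's top.

Two checks disagreed:
- **Bad fit:** the last rectangle fit of the plate gave 94 x 143 mm because it merged with the bright bench beyond the edge, so I relied on the edge-line fits instead.
- **Network estimate:** it put the plate's front at x = 0.686 m, which agrees with the edge line. It gave the look-alike plates and a wrong spot as lower-scored hits.

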